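# Close the findings pots before polishing

### The job

The polishing lathe is about to run and its dust must not get into the four open pots. Take the stack of lids apart and set each lid down, without dropping it, on the pot of its own shape and size, lying flat on the rim with its rubber boss inside the mouth; the square and the oblong lid must sit square with their pots. Leave the pots standing where they are, and do not disturb the polishing wheel or the ring clamp.

Things in the scene. Friction and masses are not known exactly. Their poses are not given: they have to be found in the camera images.
- small_round_lid: Round aluminium lid with black rubber edge, topmost of the stack of four: plate 44 mm diameter, 10 mm thick, over a rubber boss 14 mm diameter, 6 mm deep (16 mm in all, 40 g). In the stack each boss stands on the plate of the next lid, so that the plates are 6 mm apart. Origin: centre of the boss's underside, z up; the plate spans z 6 to 16 mm. Grip the plate's edge.
- square_lid: Square aluminium lid with black rubber edge, second from the top of the stack: plate 54 x 54 mm and 10 mm thick, over a square rubber boss 23 x 23 mm and 6 mm deep (16 mm high in all, 70 g). Origin: centre of the boss's underside, z up, x and y parallel to the sides; the plate spans z 6 to 16 mm.
- large_round_lid: Round aluminium lid with black rubber edge, third from the top of the stack: plate 64 mm diameter and 10 mm thick, over a rubber boss 33 mm diameter and 6 mm deep (16 mm high in all, 80 g). Origin: centre of the boss's underside, z up; the plate spans z 6 to 16 mm.
- oblong_lid: Oblong aluminium lid with black rubber edge, lowest of the stack, its boss standing on the bench: plate 96 mm long (its x) by 64 mm wide (its y) and 10 mm thick, over a rubber boss 65 x 33 mm and 6 mm deep (16 mm high in all, 130 g). Origin: centre of the boss's underside, z up; the plate spans z 6 to 16 mm. Gripped across its 64 mm width.
- small_round_pot: Loose open round aluminium pot with steel shot in it: 35 mm outer diameter, 42 mm high, 3 mm wall, mouth 29 mm, 150 g. Origin: centre of its underside; the rim is 42 mm above it; a seated lid's origin lies 36 mm above it, with 7.5 mm of play sideways. The centres of the pots are 0.15 m or more apart.
- square_pot: Loose open square aluminium pot with glass beads in it: 44 x 44 mm outside, 50 mm high, 3 mm wall, mouth 38 x 38 mm, 250 g. Origin: centre of its underside, x and y parallel to its sides; the rim is 50 mm above it; a seated lid's origin lies 44 mm above it, with 7.5 mm of play sideways.
- large_round_pot: Loose open round aluminium pot with brass rings in it: 54 mm outer diameter, 46 mm high, 3 mm wall, mouth 48 mm, 300 g. Origin: centre of its underside; the rim is 46 mm above it; a seated lid's origin lies 40 mm above it, with 7.5 mm of play sideways.
- oblong_pot: Loose open oblong aluminium pot with rings in it: 86 mm long (its x) by 54 mm wide (its y) outside, 38 mm high, 3 mm wall, mouth 80 x 48 mm, 320 g. Origin: centre of its underside; the rim is 38 mm above it; a seated lid's origin lies 32 mm above it, with 7.5 mm of play sideways.
- polishing_wheel: Bystander, leave alone: beige rubber-bonded polishing wheel lying flat on the bench to the robot's left of the stack, 90 mm diameter, 24 mm high with its steel hub. Origin: centre of its underside.
- ring_clamp: Bystander, leave alone: wooden jeweller's ring clamp with a brass band lying on the bench to the robot's right of the stack, 130 x 27 mm and 25 mm high, long side along its x. Origin: centre of its underside.
Things that resemble listed ones, but are neither listed nor needed, are in the scene too. Leave any blue or brown look-alike of the oblong_pot alone. What is shaped like the square_pot but brown is not meant.

How it is judged:
By the outcome, as a careful person would: the job done as asked, in the order asked, and still so for the second after the job is handed in, with the robot touching nothing.
It also fails if it takes over 99 s, if anything falls off the work surface, if the arm or the gripper's body presses on something with over 40 N, if the wrist force passes 120 N, or if a joint passes its speed limit or range.

### The arm

A 6-joint arm with a two-finger parallel gripper is mounted at the origin on the work surface. World frame = base frame: x ahead of the robot, y to its left, z up, the work surface at z = 0. Lengths are in mm, angles in rad, forces in N, time in s.
With the tool pointing down it reaches from about 300 to 750 mm from the base axis. Payload 8.5 kg.
Tool frame: the origin (TCP) lies midway between the tips of the shut fingers; the grasp point (between the pads) lies 19 mm behind it; z points along the fingers, y is the line along which they close (so a half turn about z gives the same grasp; the last joint's range is limited). The gripper opens to 85 mm and grips with 20 to 120 N. Pads are 22 mm wide; open, the fingers measure 114 mm over their backs; the gripper's body (76 mm by 85 mm) begins 54 mm behind the grasp point. The pads swing forward as they close: fully open they stand 13 mm farther back than shut.
Start: joints at [-1.389, 0.381, 1.297, -0, 1.464, -0.215], TCP at [212.551, -507.25, 231.322] pointing down, gripper open.
Joint ranges: [-3.11, 3.11], [-0.89, 2.33], [0.22, 2.48], [-1.42, 4.56], [0.17, 2.85], [-2.88, 2.88]. Speed limits (rad/s): [2.39, 2.39, 3.14, 3.14, 3.14, 3.14].

### API

Orientations are given as a unit quaternion [x, y, z, w].
In Python, from workcell import monitor, vision, ctrl gives the robot as it stands.
- The arm moves only by the tool arm_command, never from a script. Its arguments are lists of equal length, an entry for each row: "linear": the shift along the tool's x, y, z in m, a list of three; "delta_rot": the turn, a rotation vector about the tool's x, y, z in degrees, a list of three; "gripper": the opening, from 0 (shut) to 1 (fully open). In form: {"linear": [[x, y, z], ...], "delta_rot": [[ax, ay, az], ...], "gripper": [gripper, ...]}. A call has 1 to 10 rows; each row shifts and turns the commanded pose from where the row before left it, along the tool's axes as they then stand; what a row does not reach is not made up. A row lasts 1/8 s, in which the tool goes at most 62.5 mm and 10.7 degrees, less where a joint would pass 70% of its speed; a pose out of reach is approached as far as the arm can. A call with a gripper value outside its range is refused whole. The fingers move at their own pace and stop on an object; "grip_force" is the grip in N (left out, the last holds). Time passes only in rows, so rows that do not move let the fingers close. It gives the time, the measured TCP pose, the force, the opening and the grip force at its end, in the units of the state.
- monitor.state(): the state, without advancing time (a new reading comes with each control period).
- vision.camera(name): name is "scene" or "top" or "wrist"; returns a dict with "img" (384x512x3 uint8, red, green, blue), "intrinsics" (3x3 intrinsics, pixels), "k1" (the pictures are not rectified: a ray, as slopes to the right and down, at radius r is drawn at 1 + k1 r^2 times it, then the intrinsics apply), "pose" (4x4, takes a point from camera to world coordinates); the wrist camera has in their place "hand_eye" (4x4, takes a point from camera to tool coordinates, whose origin is the TCP and whose axes are the flange's). Camera axes: x right, y down, z forward; pixel columns grow to the right and rows downward; lengths in mm; the calibration is good to about 2 mm. A picture is of the moment at which its call begins: read the wrist's pose just before it. There is no depth.
- ctrl.sign_off(): hands the job in; it is judged then, once.
The state is a dict: "t": time; "q": joint angles; "joint_velocities": joint speeds; "joint_efforts": joint torques, N m; "tool_pos": TCP position; "ee_rot": TCP orientation; "contact_force": force on the tool from outside, world axes, zero at the start; "ft_torque": the same for the moment, N m; "gripper_width": opening from 0.0 (shut) to 1.0 (fully open); "grip_force": force on a finger pad.
Only numpy, scipy, OpenCV 4.12 (cv2) and the standard library are available. Lean on these libraries where they do the work, as an engineer would, in place of code of your own. Each camera call takes 0.05 s, during which the arm holds its last target. There are 200 camera calls.

## Working session

There is one attempt and no reset: what is moved stays moved. The work goes in short steps, Python scripts to look and compute and a tool call to move; the robot and the scene stay as the last step left them, time stands still between calls to the robot, and variables do not carry over. Pictures are saved under pics/ and viewed, at most 14 in all, crops included, and the job is handed in when it is done.

Besides the shell and the picture viewer there is one more tool, called after "Emit:" by a JSON object that holds its "fn" and its "kwargs", one argument or row to a line. arm_command: Moves the arm, as the interface text tells. Its arguments: {"type":"object","properties":{"linear":{"type":"array","items":{"type":"array","items":{"type":"number"}}},"delta_rot":{"type":"array","items":{"type":"array","items":{"type":"number"}}},"gripper":{"type":"array","items":{"type":"number"}},"grip_force":{"type":"number"}},"required":["linear","delta_rot","gripper"]}

```bash
mkdir -p pics
cat > h.py <<'E'
import cv2, numpy as np
from workcell import monitor, vision, ctrl
def snap(n,f):
    c=vision.camera(n); cv2.imwrite('pics/'+f+'.png',c['img'][:,:,::-1])
    np.savez('pics/'+f+'.npz',**{k:v for k,v in c.items()}); return c
E
python3 - <<'E'
from h import *
for n in('top','scene'):
    c=snap(n,n+'0'); print(n,c['intrinsics'],c['k1'],np.round(c['pose'],3))
print(monitor.state())
E
```

```text
top [[379.14042888   0.         254.62648342]
 [  0.         379.14042888 191.92433005]
 [  0.           0.           1.        ]] -0.128465995880675 [[ 2.600000e-02 -9.940000e-01  1.040000e-01  4.580720e+02]
 [-1.000000e+00 -2.700000e-02 -1.300000e-02  2.824300e+01]
 [ 1.500000e-02 -1.040000e-01 -9.940000e-01  1.243796e+03]
 [ 0.000000e+00  0.000000e+00  0.000000e+00  1.000000e+00]]
scene [[364.37083478   0.         254.95541371]
 [  0.         364.37083478 198.11079053]
 [  0.           0.           1.        ]] -0.034365063737163075 [[-2.580000e-01  6.100000e-01 -7.490000e-01  1.254847e+03]
 [ 9.660000e-01  1.540000e-01 -2.060000e-01  2.159170e+02]
 [-1.000000e-02 -7.770000e-01 -6.300000e-01  6.523670e+02]
 [ 0.000000e+00  0.000000e+00  0.000000e+00  1.000000e+00]]
{'t': 0.1, 'q': array([-1.38933382e+00,  3.81171231e-01,  1.29812580e+00,  1.04827367e-05,
        1.46363721e+00, -2.15299730e-01]), 'joint_velocities': array([-0.00094104, -0.00196288, -0.0028927 , -0.00104016,  0.00099161,
        0.00083314]), 'joint_efforts': array([ 4.80629067e-03, -4.49220443e+01, -2.31656921e+01, -1.33265248e-04,
        3.67221655e-03,  3.18152118e-07]), 'tool_pos': array([ 212.49268583, -507.02014623,  230.77060523]), 'ee_rot': array([ 9.80386806e-01,  1.97081863e-01,  1.65585026e-05, -6.70607509e-04]), 'contact_force': array([ 0.53337409,  0.41399874, -0.31388139]), 'ft_torque': array([-0.00625497,  0.00855122, -0.03631113]), 'grip_force': 0.0, 'gripper_width': 0.9947101880662083}
```

View pics/top0.png

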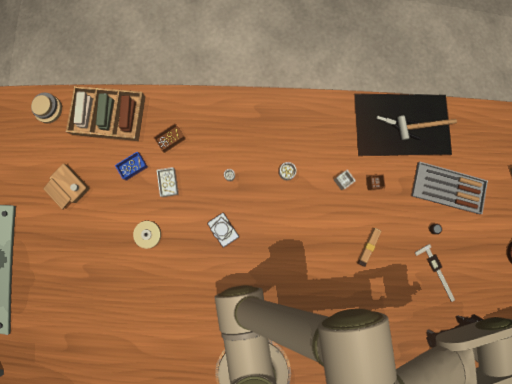

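View pics/scene0.png

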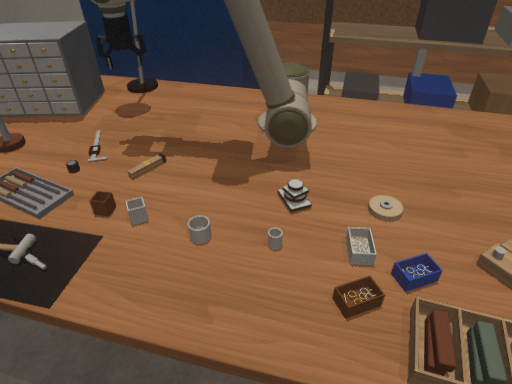

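Top view: the stack is at (223,230), small round pot at (229,175), large round pot at (288,171). There are two square candidates: grey at (345,180) and brown at (376,182). There are three oblong candidates: grey at (167,181), blue at (131,166) and brown at (170,138). The grey ones match the aluminium description. I'll confirm with one enlarged crop.

```bash
cat >> h.py <<'E'
from scipy.spatial.transform import Rotation as R
def unproj(c,px,z,T=None):
    T=c['pose'] if T is None else T
    d=np.array([[c['k1'],0,0,0]],float)
    p=cv2.undistortPoints(np.array(px,float).reshape(-1,1,2),c['intrinsics'],d)[:,0]
    r=np.c_[p,np.ones(len(p))]@T[:3,:3].T; o=T[:3,3]
    return o+r*((z-o[2])/r[:,2])[:,None]
def proj(c,P,T=None):
    T=c['pose'] if T is None else T
    Q=(np.array(P,float)-T[:3,3])@T[:3,:3]
    return cv2.projectPoints(Q,np.zeros(3),np.zeros(3),c['intrinsics'],np.array([[c['k1'],0,0,0]],float).T)[0][:,0]
def wsnap(f):
    s=monitor.state(); c=snap('wrist',f); T=np.eye(4); T[:3,:3]=R.from_quat(s['ee_rot']).as_matrix(); T[:3,3]=s['tool_pos']
    c['pose']=T@c['hand_eye']; np.savez('pics/'+f+'.npz',**c); return c,s
E
python3 - <<'E'
from h import *
c=np.load('pics/top0.npz')
im=cv2.imread('pics/top0.png')[125:260,110:395]
cv2.imwrite('pics/crop0.png',cv2.resize(im,None,fx=2.8,fy=2.8,interpolation=cv2.INTER_CUBIC))
for n,p,z in [('stack',(222,229),64),('small',(229.5,174.5),42),('large',(288,171),46),('sq',(345,180),50),('obl',(167,182),38),('wheel',(147,235),12),('clamp',(370,247),12)]:
    print(n,unproj(c,[p],z).round(0))
E
```

```text
stack [[463. 111.  64.]]
small [[638.  95.  42.]]
large [[654. -92.  46.]]
sq [[ 629. -276.   50.]]
obl [[609. 296.  38.]]
wheel [[436. 359.  12.]]
clamp [[ 416. -371.   12.]]
```

View pics/crop0.png

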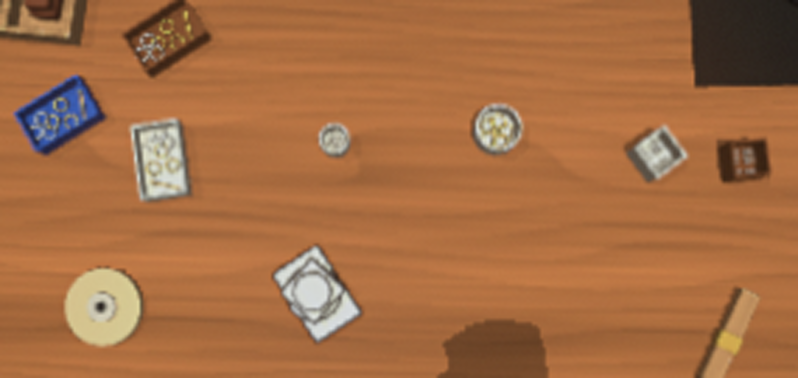

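The crop shows the aluminium-grey square pot at crop (657,152) and the grey oblong pot at (160,160). The brown box at (743,160), the blue tray at (60,115) and the brown tray at (167,38) are look-alikes. The stack is at (316,292). Now moving to hover near the stack.

Emit:
{"fn": "arm_command", "kwargs": {
  "linear": [
    [0.042,-0.042,-0.008],
    [0.042,-0.042,-0.008],
    [0.042,-0.042,-0.008],
    [0.042,-0.042,-0.008],
    [0.042,-0.042,-0.008],
    [0.042,-0.042,-0.008],
    [0.042,-0.042,-0.008],
    [0.042,-0.042,-0.008],
    [0.042,-0.042,-0.008],
    [0.042,-0.042,-0.008]
  ],
  "delta_rot": [
    [0,0,0],
    [0,0,0],
    [0,0,0],
    [0,0,0],
    [0,0,0],
    [0,0,0],
    [0,0,0],
    [0,0,0],
    [0,0,0],
    [0,0,0]
  ],
  "gripper": [1,1,1,1,1,1,1,1,1,1]
}}

```text
t: 1.35
tool_pos: [437.9, 44.5, 311.5]
ee_rot: [0.98, 0.197, -0.0, 0.0]
contact_force: [1.2, -0.6, 0.3]
gripper_width: 1.002
grip_force: 0.0
```

Run:
```python
from h import *
c,s=wsnap('w1'); print(c['hand_eye'].round(3),c['intrinsics'][0],c['k1'],s['t'],s['tool_pos'],s['q'])
for P in [(463,111,64),(638,95,42),(654,-92,46),(629,-276,50),(609,296,38)]: print(proj(c,[P],c['pose']).round())
```

```text
[[  -0.      -0.955   -0.297   74.495]
 [   1.      -0.       0.       1.096]
 [  -0.      -0.297    0.955 -141.647]
 [   0.       0.       0.       1.   ]] [293.14033605   0.         249.08328404] -0.031197221209336403 1.35 [437.88645247  44.47882248 311.49297073] [-1.68955798e-01  1.32104294e-01  1.41179168e+00 -8.76001887e-05
  1.59776821e+00  1.00496291e+00]
[[208. 124.]]
[[273.  -6.]]
[[412.  45.]]
[[517. 122.]]
[[111. -51.]]
```

View pics/w1.png

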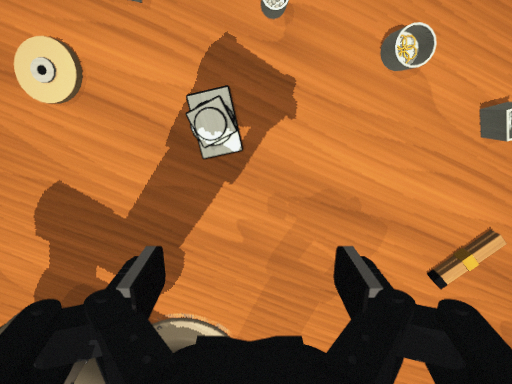

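Wrist view: the stack's top lid is at (210,123), the small pot at (273,5), the large pot at (408,47), the square pot at the right edge and the fingers at the bottom. Going closer above the stack and turning to its axis.

Emit:
{"fn": "arm_command", "kwargs": {
  "linear": [
    [0.01,-0.01,0.029],
    [0.01,-0.01,0.029],
    [0.01,-0.01,0.029],
    [0.01,-0.01,0.029],
    [0.009,-0.012,0.03],
    [0,0,0],
    [0,0,0],
    [0,0,0]
  ],
  "delta_rot": [
    [0,0,0],
    [0,0,0],
    [0,0,0],
    [0,0,0],
    [0,0,0],
    [0,0,-6.4],
    [0,0,-6.4],
    [0,0,0]
  ],
  "gripper": [1,1,1,1,1,1,1,1]
}}

```text
t: 2.4
tool_pos: [462.6, 109.3, 165.1]
ee_rot: [0.952, 0.305, -0.0, -0.0]
contact_force: [-0.2, -0.5, -0.4]
gripper_width: 0.998
grip_force: 0.0
```

Run:
```python
from h import *
c,s=wsnap('w2'); print(s['t'],s['tool_pos'],R.from_quat(s['ee_rot']).as_matrix()[:2,0])
im=c['img'][:,:,::-1][100:290,140:370]
cv2.imwrite('pics/w2c.png',cv2.resize(im,None,fx=3,fy=3,interpolation=cv2.INTER_CUBIC))
```

```text
2.4 [462.5533964  109.28665032 165.08278545] [0.81433255 0.58039833]
```

View pics/w2c.png

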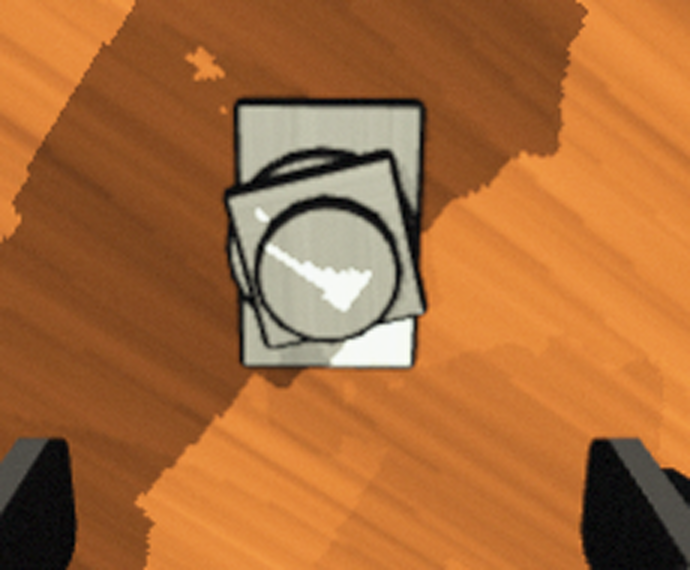

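The crop shows the small round lid centred at crop (328,268). The square lid's corners are (392,152), (228,196), (425,312) and (268,347). The oblong lid's corners are (237,100), (424,101), (413,366) and (241,366). The large lid is mostly hidden.

Run:
```python
from h import *
c=np.load('pics/w2.npz'); T=c['pose']
f=lambda p:np.array(p)/3+[140,100]
print('small',unproj(c,f([(328,268)]),64,T).round(1))
p=unproj(c,f([(257,268),(400,268),(328,198),(328,340)]),64,T);print('dia',np.linalg.norm(p[0]-p[1]),np.linalg.norm(p[2]-p[3]))
for n,q,z in[('sq',[(392,152),(228,196),(268,347),(425,312)],48),('obl',[(237,100),(241,366),(413,366),(424,101)],16)]:
    p=unproj(c,f(q),z,T)[:,:2];print(n,p.mean(0).round(1),[ (round(np.linalg.norm(e),1),round(np.degrees(np.arctan2(e[1],e[0])),1)) for e in np.roll(p,-1,0)-p])
```

```text
small [[465.5 110.2  64. ]]
dia 41.140066294589595 42.6361903514922
sq [465.4 110. ] [(np.float64(50.5), np.float64(140.6)), (np.float64(49.7), np.float64(-131.7)), (np.float64(50.5), np.float64(-41.2)), (np.float64(51.2), np.float64(48.3))]
obl [462.5 107.7] [(np.float64(93.5), np.float64(-145.4)), (np.float64(61.4), np.float64(-54.5)), (np.float64(93.2), np.float64(34.9)), (np.float64(60.9), np.float64(125.2))]
```

Emit:
{"fn": "arm_command", "kwargs": {
  "linear": [
    [0.003,0.001,0.03],
    [0,0,0.03],
    [0,0,0.03],
    [0,0,0.015],
    [0,0,0.006],
    [0,0,0.005],
    [0,0,0],
    [0,0,0]
  ],
  "delta_rot": [
    [0,0,0],
    [0,0,0],
    [0,0,0],
    [0,0,0],
    [0,0,0],
    [0,0,0],
    [0,0,0],
    [0,0,0]
  ],
  "gripper": [0.68,0.68,0.68,0.68,0.68,0.68,0.68,0.68]
}}

```text
t: 3.45
tool_pos: [466.0, 110.3, 49.8]
ee_rot: [0.952, 0.305, 0.0, 0.0]
contact_force: [-0.1, -0.7, -0.1]
gripper_width: 0.682
grip_force: 0.0
```

Run:
```python
from h import *
c,s=wsnap('w3'); print(s['t'],s['tool_pos'],s['contact_force'])
im=c['img'][:,:,::-1][150:384,100:400]
cv2.imwrite('pics/w3c.png',cv2.resize(im,None,fx=2.5,fy=2.5,interpolation=cv2.INTER_CUBIC))
```

```text
3.45 [465.9742687  110.26224985  49.77540058] [-0.11191484 -0.71779202 -0.12181962]
```

View pics/w3c.png

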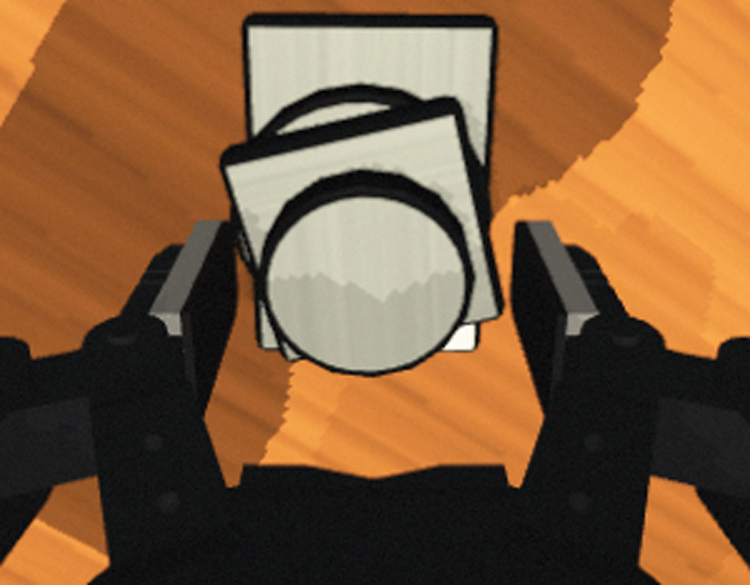

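The lid is centred between the pads: fingers at crop x 235 and 513, lid centre at 370. Closing.

Emit:
{"fn": "arm_command", "kwargs": {
  "linear": [
    [0,0,0],
    [0,0,0],
    [0,0,0],
    [0,0,0],
    [0,0,0],
    [0,0,-0.003],
    [0,0,-0.01],
    [0,0,-0.03],
    [0,0,0]
  ],
  "delta_rot": [
    [0,0,0],
    [0,0,0],
    [0,0,0],
    [0,0,0],
    [0,0,0],
    [0,0,0],
    [0,0,0],
    [0,0,0],
    [0,0,0]
  ],
  "gripper": [0.4,0.4,0.4,0.4,0.4,0.4,0.4,0.4,0.4],
  "grip_force": 35
}}

```text
t: 4.62
tool_pos: [466.7, 110.3, 94.3]
ee_rot: [0.952, 0.305, 0.002, 0.001]
contact_force: [-0.3, -0.2, -1.2]
gripper_width: 0.5
grip_force: 35.6
```

Run:
```python
from h import *
c,s=wsnap('w4'); print(s['t'],s['tool_pos'],s['contact_force'],s['grip_force'],s['gripper_width'])
im=c['img'][:,:,::-1][150:384,100:400]
cv2.imwrite('pics/w4c.png',cv2.resize(im,None,fx=2.5,fy=2.5,interpolation=cv2.INTER_CUBIC))
```

```text
4.625 [466.73030668 110.30546991  94.25845692] [-0.33405464 -0.164132   -1.2095383 ] 35.64075171947479 0.4996244153687482
```

View pics/w4c.png

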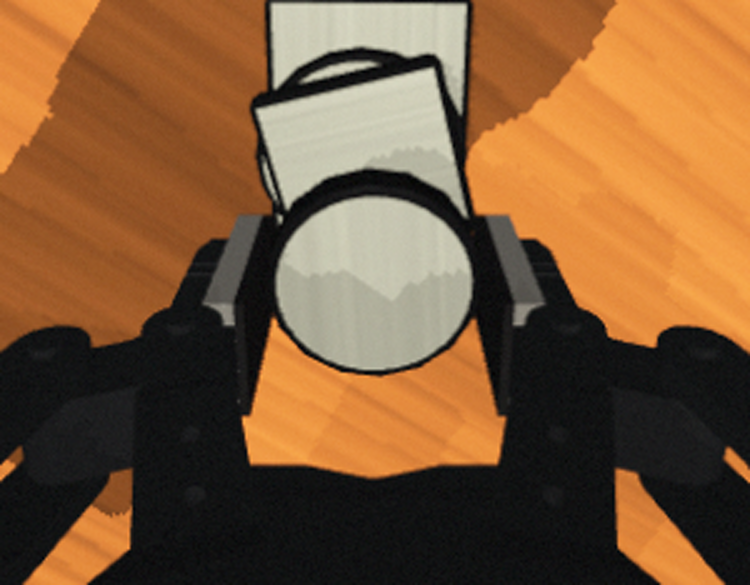

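The lid is held flat at width 0.50. The small lid is lifted and the stack is undisturbed. Next I'll fit the pot silhouettes in the pictures already taken.

```bash
cat > fit.py <<'E'
from h import *
from scipy.optimize import minimize
POTS={'small':('r',17.5,17.5,42,(638,95,0)),'large':('r',27,27,46,(654,-92,0)),'sq':('s',22,22,50,(629,-276,35)),'obl':('s',43,27,38,(609,296,10))}
def outline(sh,a,b,h,x,y,yaw,n=40):
    if sh=='r': t=np.linspace(0,2*np.pi,n); p=np.c_[a*np.cos(t),b*np.sin(t)]
    else: p=np.array([[a,b],[-a,b],[-a,-b],[a,-b]],float)
    t=np.radians(yaw); p=p@np.array([[np.cos(t),np.sin(t)],[-np.sin(t),np.cos(t)]])+[x,y]
    return np.vstack([np.c_[p,0*p[:,:1]],np.c_[p,0*p[:,:1]+h]])
def fit(c,name,yaws=None,x0=None):
    sh,a,b,h,g=POTS[name]; g=g if x0 is None else x0
    K=4; im=c['img']; T=c['pose']
    o=proj(c,outline(sh,a,b,h,*g),T); lo=np.floor(o.min(0)-12).astype(int); hi=np.ceil(o.max(0)+12).astype(int)
    lo=np.maximum(lo,0); hi=np.minimum(hi,[512,384])
    s=cv2.resize(im[lo[1]:hi[1],lo[0]:hi[0]],None,fx=K,fy=K,interpolation=cv2.INTER_CUBIC)
    hsv=cv2.cvtColor(s,cv2.COLOR_RGB2HSV); m=(hsv[...,1]<90).astype(np.uint8)
    cs,_=cv2.findContours(m,cv2.RETR_EXTERNAL,cv2.CHAIN_APPROX_NONE)
    ctr=(o.mean(0)-lo)*K
    cs=[q for q in cs if cv2.contourArea(q)>300]
    q=min(cs,key=lambda q:np.linalg.norm(q[:,0].mean(0)-ctr)); M=np.zeros_like(m); cv2.fillPoly(M,[cv2.convexHull(q)],1)
    def cost(v):
        hp=cv2.convexHull((((proj(c,outline(sh,a,b,h,*v),T)-lo+.5)*K-.5)*16).round().astype(np.int32))
        D=np.zeros_like(m); cv2.fillConvexPoly(D,hp,1,shift=4); return 1-(D&M).sum()/max((D|M).sum(),1)
    best=None
    for y in ([0] if sh=='r' else (np.arange(0,90,10) if name=='sq' else np.arange(-90,90,15))):
        v=np.array([g[0],g[1],y],float)
        r=minimize(cost,v,method='Nelder-Mead',options=dict(initial_simplex=v+np.array([[0,0,0],[8,0,0],[0,8,0],[0,0,8]]),xatol=.1,fatol=1e-4))
        if best is None or r.fun<best.fun: best=r
    return best.x.round(1),round(best.fun,3)
E
python3 - <<'E'
from fit import *
for f,ns in [('top0',POTS),('scene0',POTS),('w1',['large'])]:
    c=dict(np.load(f'pics/{f}.npz'))
    for n in ns:
        try: print(f,n,fit(c,n))
        except Exception as e: print(f,n,e)
E
```

```text
top0 small (array([640.6,  97.4,   5.6]), np.float64(0.072))
top0 large (array([ 6.584e+02, -9.160e+01, -4.000e-01]), np.float64(0.055))
top0 sq (array([ 634.5, -280. ,   39.2]), np.float64(0.049))
top0 obl (array([ 611.8,  300.3, -168.8]), np.float64(0.02))
scene0 small (array([640.3,  94.5,   1.2]), np.float64(0.031))
scene0 large (array([658. , -93.8,  -0.8]), np.float64(0.019))
scene0 sq (array([ 634.8, -279.9,   36.3]), np.float64(0.026))
scene0 obl (array([ 611.7,  296.5, -169.8]), np.float64(0.016))
w1 large (array([655.8, -95.4,   4. ]), np.float64(0.042))
```

Emit:
{"fn": "arm_command", "kwargs": {
  "linear": [
    [0.01,0.016,-0.02],
    [0.021,0.032,-0.015],
    [0.021,0.032,-0.015],
    [0.019,0.032,-0.015],
    [0,0,0],
    [0,0,0]
  ],
  "delta_rot": [
    [0,0,0],
    [0,0,0],
    [0,0,0],
    [0,0,0],
    [0,0,0],
    [0,0,0]
  ],
  "gripper": [0.4,0.4,0.4,0.4,0.4,0.4]
}}

```text
t: 5.42
tool_pos: [587.4, 60.7, 156.0]
ee_rot: [0.952, 0.305, -0.001, -0.001]
contact_force: [-0.4, 0.8, -1.0]
gripper_width: 0.494
grip_force: 35.7
```

```bash
cat >> fit.py <<'E'
def goto(s,x,y):
    X=R.from_quat(s['ee_rot']).as_matrix(); yaw=np.degrees(np.arctan2(X[1,0],X[0,0]))
    d=X.T@np.array([x-s['tool_pos'][0],y-s['tool_pos'][1],0]); return d.round(1),'yaw',yaw.round(2)
E
python3 - <<'E'
from fit import *
c,s=wsnap('w5'); print(s['t'],s['tool_pos'],s['contact_force'],s['grip_force'])
for n in('small','large'):
    try: print(n,fit(c,n))
    except Exception as e: print(e)
v=fit(c,'small')[0]; print(goto(s,v[0],v[1]))
E
```

```text
5.425 [587.43342173  60.70357261 155.98998552] [-0.4266239   0.82757533 -1.04432297] 35.657445788383484
small (array([639. ,  92.3,   2.3]), np.float64(0.041))
large (array([656.5, -95.3,   6.6]), np.float64(0.037))
(array([60.3,  4.3, -0.1]), 'yaw', np.float64(35.54))
```

Emit:
{"fn": "arm_command", "kwargs": {
  "linear": [
    [0.031,0.002,0.01],
    [0.031,0.001,0.03],
    [0,0,0.036],
    [0,0,0.026],
    [0,0,0.007],
    [0,0,0.005],
    [0,0,0.002],
    [0,0,0.001],
    [0,0,0]
  ],
  "delta_rot": [
    [0,0,0],
    [0,0,0],
    [0,0,0],
    [0,0,0],
    [0,0,0],
    [0,0,0],
    [0,0,0],
    [0,0,0],
    [0,0,0]
  ],
  "gripper": [0.4,0.4,0.4,0.4,0.4,0.4,0.4,0.4,0.4]
}}

```text
t: 6.6
tool_pos: [640.9, 94.0, 40.8]
ee_rot: [0.952, 0.305, 0.0, 0.0]
contact_force: [-0.1, -0.5, -0.3]
gripper_width: 0.494
grip_force: 35.7
```

Emit:
{"fn": "arm_command", "kwargs": {
  "linear": [
    [0,0,0.001],
    [0,0,0.001],
    [0,0,0]
  ],
  "delta_rot": [
    [0,0,0],
    [0,0,0],
    [0,0,0]
  ],
  "gripper": [0.4,0.4,0.4]
}}

```text
t: 6.98
tool_pos: [640.7, 94.0, 38.2]
ee_rot: [0.952, 0.305, -0.0, -0.0]
contact_force: [0.1, 0.0, -0.7]
gripper_width: 0.488
grip_force: 35.7
```

Emit:
{"fn": "arm_command", "kwargs": {
  "linear": [
    [0,0,0.001],
    [0,0,0]
  ],
  "delta_rot": [
    [0,0,0],
    [0,0,0]
  ],
  "gripper": [0.4,0.4]
}}

```text
t: 7.22
tool_pos: [641.0, 93.9, 38.0]
ee_rot: [0.952, 0.305, 0.0, 0.0]
contact_force: [-1.3, -0.1, 5.0]
gripper_width: 0.496
grip_force: 36.1
```

Run:
```python
from h import *
import time
c,s=wsnap('w6'); print(s['tool_pos'],s['contact_force'],s['gripper_width'])
im=c['img'][:,:,::-1][150:384,100:400]
cv2.imwrite('pics/w6c.png',cv2.resize(im,None,fx=2.5,fy=2.5,interpolation=cv2.INTER_CUBIC))
```

```text
[641.04385539  93.91040558  38.00656556] [-1.27135109 -0.06593279  4.95841067] 0.4962405950670168
```

Contact at 5 N exactly at the predicted height. Releasing, retreating and going back over the stack.

Emit:
{"fn": "arm_command", "kwargs": {
  "linear": [
    [0,0,0],
    [0,0,0],
    [0,0,-0.004],
    [0,0,-0.016],
    [0,0,-0.05],
    [0,0,-0.05],
    [-0.033,-0.029,0],
    [-0.033,-0.029,0],
    [-0.034,-0.029,0],
    [-0.033,-0.028,0]
  ],
  "delta_rot": [
    [0,0,0],
    [0,0,0],
    [0,0,0],
    [0,0,0],
    [0,0,0],
    [0,0,0],
    [0,0,0],
    [0,0,0],
    [0,0,0],
    [0,0,0]
  ],
  "gripper": [0.65,0.65,0.65,0.65,0.8,0.8,0.8,0.8,0.8,0.8]
}}

```text
t: 8.52
tool_pos: [464.4, 110.4, 158.5]
ee_rot: [0.952, 0.305, 0.001, 0.0]
contact_force: [0.4, -0.4, 0.6]
gripper_width: 0.799
grip_force: 0.0
```

Emit:
{"fn": "arm_command", "kwargs": {
  "linear": [
    [0,0,0],
    [0,0,0],
    [0,0,0]
  ],
  "delta_rot": [
    [0,0,-7],
    [0,0,-6.9],
    [0,0,0]
  ],
  "gripper": [0.8,0.8,0.8]
}}

```text
t: 8.9
tool_pos: [465.9, 110.3, 158.3]
ee_rot: [0.909, 0.418, 0.001, 0.0]
contact_force: [0.2, -0.3, 0.0]
gripper_width: 0.799
grip_force: 0.0
```

Run:
```python
from h import *
c,s=wsnap('w7'); print(s['t'],s['tool_pos'],R.from_quat(s['ee_rot']).as_matrix()[:2,0])
im=cv2.resize(c['img'][:,:,::-1][100:290,140:370],None,fx=3,fy=3,interpolation=cv2.INTER_CUBIC)
t=snap('scene','scene1'); u=proj(t,[(640,95,40)])[0].astype(int)
b=cv2.resize(t['img'][u[1]-25:u[1]+25,u[0]-25:u[0]+25,::-1],(200,200),interpolation=cv2.INTER_CUBIC)
im[:200,490:690]=b
cv2.imwrite('pics/w7c.png',im)
```

```text
8.9 [465.88655257 110.28278533 158.31711053] [0.65109976 0.75899149]
```

View pics/w7c.png

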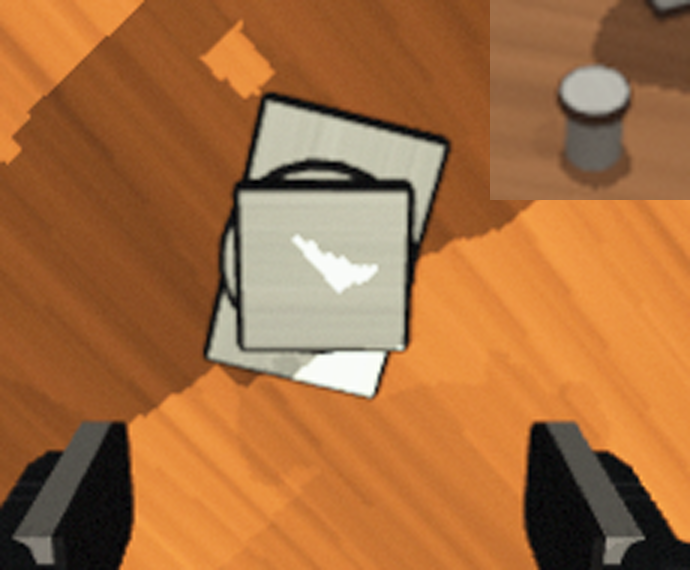

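The small lid sits flat on its pot (inset), and the square lid is now aligned with the jaws, centred at crop (325,268). Picking it up.

Emit:
{"fn": "arm_command", "kwargs": {
  "linear": [
    [-0.001,0,0.03],
    [0,0,0.04],
    [0,0,0.035],
    [0,0,0.013],
    [0,0,0.006],
    [0,0,0.003],
    [0,0,0],
    [0,0,0]
  ],
  "delta_rot": [
    [0,0,0],
    [0,0,0],
    [0,0,0],
    [0,0,0],
    [0,0,0],
    [0,0,0],
    [0,0,0],
    [0,0,0]
  ],
  "gripper": [0.8,0.8,0.8,0.8,0.8,0.8,0.8,0.8]
}}

```text
t: 10.0
tool_pos: [465.4, 109.5, 30.9]
ee_rot: [0.908, 0.418, 0.001, 0.0]
contact_force: [-0.5, 1.0, -0.5]
gripper_width: 0.802
grip_force: 0.0
```

Emit:
{"fn": "arm_command", "kwargs": {
  "linear": [
    [0,0,0],
    [0,0,0],
    [0,0,0],
    [0,0,0]
  ],
  "delta_rot": [
    [0,0,0],
    [0,0,0],
    [0,0,0],
    [0,0,0]
  ],
  "gripper": [0.5,0.5,0.5,0.5]
}}

```text
t: 10.5
tool_pos: [465.3, 109.6, 30.9]
ee_rot: [0.908, 0.418, 0.0, 0.0]
contact_force: [-0.6, 0.5, 5.4]
gripper_width: 0.625
grip_force: 36.1
```

Emit:
{"fn": "arm_command", "kwargs": {
  "linear": [
    [0,0,-0.003],
    [0,0,-0.01],
    [0,0,-0.04],
    [0,0,-0.04],
    [0,0,0]
  ],
  "delta_rot": [
    [0,0,0],
    [0,0,0],
    [0,0,6],
    [0,0,5.9],
    [0,0,0]
  ],
  "gripper": [0.5,0.5,0.5,0.5,0.5]
}}

```text
t: 11.12
tool_pos: [466.3, 109.5, 126.3]
ee_rot: [0.947, 0.322, 0.003, 0.001]
contact_force: [-0.3, -0.6, -1.5]
gripper_width: 0.619
grip_force: 37.3
```

Emit:
{"fn": "arm_command", "kwargs": {
  "linear": [
    [-0.018,0.046,-0.01],
    [-0.018,0.046,-0.01],
    [-0.018,0.046,-0.01],
    [-0.018,0.046,0],
    [-0.018,0.046,0],
    [-0.018,0.046,0],
    [-0.018,0.046,0],
    [-0.018,0.046,0],
    [-0.018,0.044,0],
    [0,0,0]
  ],
  "delta_rot": [
    [0,0,0],
    [0,0,0],
    [0,0,0],
    [0,0,0],
    [0,0,0],
    [0,0,0],
    [0,0,0],
    [0,0,0],
    [0,0,0],
    [0,0,0]
  ],
  "gripper": [0.5,0.5,0.5,0.5,0.5,0.5,0.5,0.5,0.5,0.5]
}}

```text
t: 12.38
tool_pos: [587.2, -318.8, 151.4]
ee_rot: [0.947, 0.321, -0.001, -0.001]
contact_force: [-0.5, 0.7, -1.0]
gripper_width: 0.619
grip_force: 37.4
```

Run:
```python
from fit import *
c,s=wsnap('w8'); print(s['t'],s['tool_pos'],s['contact_force'],s['grip_force'],s['gripper_width'])
f=fit(c,'sq',x0=(634.6,-280,37)); print(f); v=f[0]; print(goto(s,v[0],v[1]))
im=c['img'][:,:,::-1][60:384,100:400]
cv2.imwrite('pics/w8c.png',cv2.resize(im,None,fx=1.8,fy=1.8,interpolation=cv2.INTER_CUBIC))
```

```text
12.375 [ 587.19454741 -318.76476038  151.36171498] [-0.51981052  0.66880453 -1.03119591] 37.368260622024536 0.6187387285194257
(array([ 633.3, -283.2,   37.7]), np.float64(0.004))
(array([58.2, -0.2, -0. ]), 'yaw', np.float64(37.4))
```

View pics/w8c.png

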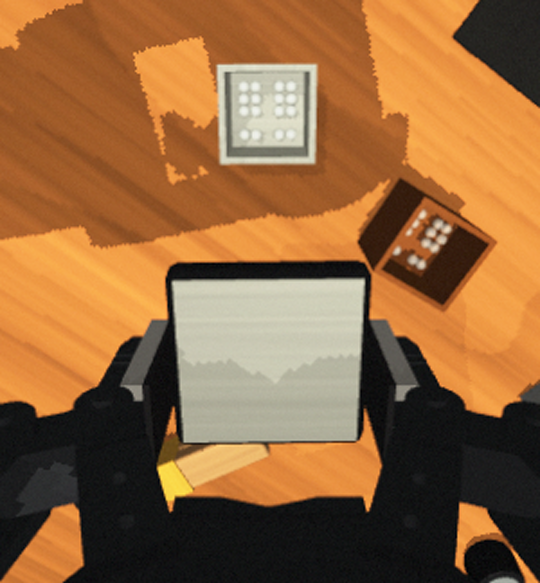

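The wrist view shows the lid held squarely, the grey pot at crop (268,113) with matching yaw, and the brown look-alike at (430,240), which is clear of the descent. The fit is excellent (mismatch 0.004), so I'm placing it.

Emit:
{"fn": "arm_command", "kwargs": {
  "linear": [
    [0.029,0,0],
    [0.029,-0.001,0],
    [0,0,0.03],
    [0,0,0.04],
    [0,0,0.025],
    [0,0,0.006],
    [0,0,0.004],
    [0,0,0.001],
    [0,0,0]
  ],
  "delta_rot": [
    [0,0,0],
    [0,0,0],
    [0,0,0],
    [0,0,0],
    [0,0,0],
    [0,0,0],
    [0,0,0],
    [0,0,0],
    [0,0,0]
  ],
  "gripper": [0.5,0.5,0.5,0.5,0.5,0.5,0.5,0.5,0.5]
}}

```text
t: 13.55
tool_pos: [633.2, -279.9, 48.2]
ee_rot: [0.947, 0.322, 0.0, 0.001]
contact_force: [-0.2, -0.1, -1.2]
gripper_width: 0.623
grip_force: 37.3
```

Emit:
{"fn": "arm_command", "kwargs": {
  "linear": [
    [0,0,0.001],
    [0,0,0.001],
    [0,0,0]
  ],
  "delta_rot": [
    [0,0,0],
    [0,0,0],
    [0,0,0]
  ],
  "gripper": [0.5,0.5,0.5]
}}

```text
t: 13.92
tool_pos: [633.0, -279.8, 45.3]
ee_rot: [0.947, 0.322, -0.0, -0.0]
contact_force: [-0.7, 0.1, 0.1]
gripper_width: 0.62
grip_force: 37.3
```

Emit:
{"fn": "arm_command", "kwargs": {
  "linear": [
    [0,0,0.001],
    [0,0,0.001],
    [0,0,0]
  ],
  "delta_rot": [
    [0,0,0],
    [0,0,0],
    [0,0,0]
  ],
  "gripper": [0.5,0.5,0.5]
}}

```text
t: 14.3
tool_pos: [633.0, -279.8, 43.2]
ee_rot: [0.947, 0.322, -0.0, -0.0]
contact_force: [0.7, -0.4, -0.4]
gripper_width: 0.624
grip_force: 37.4
```

Emit:
{"fn": "arm_command", "kwargs": {
  "linear": [
    [0,0,0.001],
    [0,0,0]
  ],
  "delta_rot": [
    [0,0,0],
    [0,0,0]
  ],
  "gripper": [0.5,0.5]
}}

```text
t: 14.55
tool_pos: [633.2, -279.9, 43.1]
ee_rot: [0.947, 0.322, 0.0, 0.0]
contact_force: [-2.1, 0.6, 5.0]
gripper_width: 0.624
grip_force: 37.9
```

Emit:
{"fn": "arm_command", "kwargs": {
  "linear": [
    [0,0,0],
    [0,0,0],
    [0,0,-0.004],
    [0,0,-0.016],
    [0,0,-0.05],
    [0,0,-0.05],
    [0.011,-0.046,0],
    [0.012,-0.046,0],
    [0.011,-0.046,0],
    [0.012,-0.046,0]
  ],
  "delta_rot": [
    [0,0,0],
    [0,0,0],
    [0,0,0],
    [0,0,0],
    [0,0,0],
    [0,0,0],
    [0,0,0],
    [0,0,0],
    [0,0,0],
    [0,0,0]
  ],
  "gripper": [0.78,0.78,0.78,0.78,0.95,0.95,0.95,0.95,0.95,0.95]
}}

```text
t: 15.8
tool_pos: [556.8, -104.6, 163.7]
ee_rot: [0.947, 0.322, 0.001, 0.001]
contact_force: [0.7, 0.5, 0.6]
gripper_width: 0.948
grip_force: 0.0
```

Emit:
{"fn": "arm_command", "kwargs": {
  "linear": [
    [0.012,-0.046,0],
    [0.012,-0.046,0],
    [0.012,-0.046,0],
    [0.012,-0.046,0],
    [0.01,-0.044,0],
    [0,0,0],
    [0,0,0]
  ],
  "delta_rot": [
    [0,0,0],
    [0,0,0],
    [0,0,0],
    [0,0,0],
    [0,0,0],
    [0,0,0],
    [0,0,0]
  ],
  "gripper": [0.95,0.95,0.95,0.95,0.95,0.95,0.95]
}}

```text
t: 16.68
tool_pos: [465.0, 110.0, 163.2]
ee_rot: [0.947, 0.322, 0.001, 0.0]
contact_force: [0.6, 0.4, 0.3]
gripper_width: 0.952
grip_force: 0.0
```

Run:
```python
from h import *
c,s=wsnap('w9'); print(s['t'],s['tool_pos'],R.from_quat(s['ee_rot']).as_matrix()[:2,0])
im=cv2.resize(c['img'][:,:,::-1][100:290,140:370],None,fx=3,fy=3,interpolation=cv2.INTER_CUBIC)
t=snap('scene','scene2'); u=proj(t,[(634,-281,45)])[0].astype(int)
im[:200,490:690]=cv2.resize(t['img'][u[1]-25:u[1]+25,u[0]-25:u[0]+25,::-1],(200,200),interpolation=cv2.INTER_CUBIC)
cv2.imwrite('pics/w9c.png',im)
```

```text
16.675 [464.98629104 110.04974571 163.15726723] [0.79282968 0.60944201]
```

View pics/w9c.png

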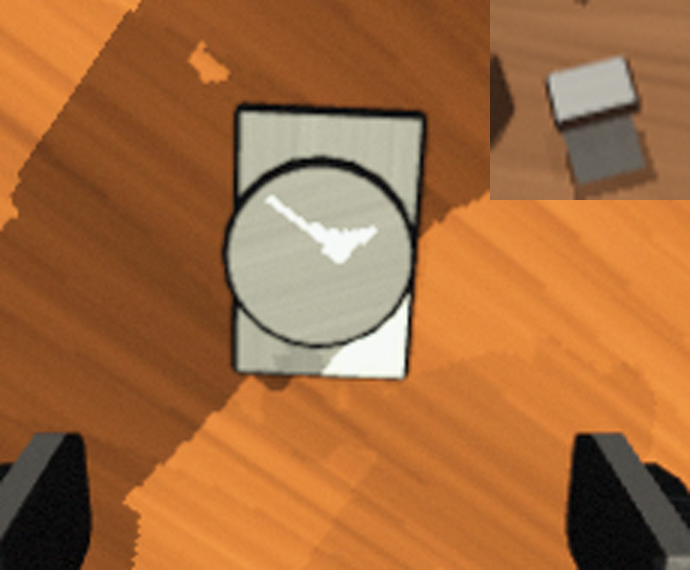

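The square lid sits flat and square on its pot (inset). The large lid is centred at crop (320,254), and the oblong corners are about (239,108), (425,114), (407,378) and (235,373).

Run:
```python
from fit import *
c=np.load('pics/w9.npz'); T=c['pose']; s=monitor.state()
f=lambda p:np.array(p)/3+[140,100]
p=unproj(c,f([(320,254)]),32,T)[0]; print(p,goto(s,*p[:2]))
p=unproj(c,f([(239,108),(235,373),(407,378),(425,114)]),16,T)[:,:2];print(p.mean(0),[np.degrees(np.arctan2(e[1],e[0])).round(1) for e in np.roll(p,-1,0)-p]);print(goto(s,*p.mean(0)))
```

```text
[463.32568785 110.54316378  32.        ] (array([-0.8, -1.9, -0. ]), 'yaw', np.float64(37.47))
[462.41011546 107.25914633] [np.float64(-145.0), np.float64(-54.3), np.float64(35.4), np.float64(125.7)]
(array([-3.5,  0.1, -0. ]), 'yaw', np.float64(37.47))
```

Emit:
{"fn": "arm_command", "kwargs": {
  "linear": [
    [-0.001,-0.002,0.04],
    [0,0,0.05],
    [0,0,0.035],
    [0,0,0.014],
    [0,0,0.006],
    [0,0,0.003],
    [0,0,0.001],
    [0,0,0]
  ],
  "delta_rot": [
    [0,0,0],
    [0,0,0],
    [0,0,0],
    [0,0,0],
    [0,0,0],
    [0,0,0],
    [0,0,0],
    [0,0,0]
  ],
  "gripper": [0.95,0.95,0.95,0.95,0.95,0.95,0.95,0.95]
}}

```text
t: 17.77
tool_pos: [462.7, 111.2, 13.7]
ee_rot: [0.947, 0.322, 0.0, 0.0]
contact_force: [-0.3, -0.3, 0.2]
gripper_width: 0.951
grip_force: 0.0
```

Emit:
{"fn": "arm_command", "kwargs": {
  "linear": [
    [0,0,0],
    [0,0,0],
    [0,0,0],
    [0,0,0]
  ],
  "delta_rot": [
    [0,0,0],
    [0,0,0],
    [0,0,0],
    [0,0,0]
  ],
  "gripper": [0.6,0.6,0.6,0.6]
}}

```text
t: 18.27
tool_pos: [462.6, 111.2, 14.0]
ee_rot: [0.947, 0.322, 0.0, 0.0]
contact_force: [-1.1, 0.1, 6.7]
gripper_width: 0.729
grip_force: 36.7
```

Emit:
{"fn": "arm_command", "kwargs": {
  "linear": [
    [0,0,-0.003],
    [0,0,-0.01],
    [0,0,-0.04],
    [0,0,-0.05],
    [-0.005,0.047,-0.03],
    [-0.005,0.047,-0.005],
    [-0.005,0.047,0],
    [-0.005,0.047,0],
    [-0.005,0.047,0],
    [-0.005,0.046,0]
  ],
  "delta_rot": [
    [0,0,0],
    [0,0,0],
    [0,0,0],
    [0,0,0],
    [0,0,0],
    [0,0,0],
    [0,0,0],
    [0,0,0],
    [0,0,0],
    [0,0,0]
  ],
  "gripper": [0.6,0.6,0.6,0.6,0.6,0.6,0.6,0.6,0.6,0.6]
}}

```text
t: 19.52
tool_pos: [610.3, -131.2, 151.9]
ee_rot: [0.947, 0.322, 0.0, -0.0]
contact_force: [0.5, 0.4, -1.0]
gripper_width: 0.732
grip_force: 39.0
```

Emit:
{"fn": "arm_command", "kwargs": {
  "linear": [
    [0,0,0]
  ],
  "delta_rot": [
    [0,0,0]
  ],
  "gripper": [0.6]
}}

```text
t: 19.65
tool_pos: [610.6, -132.5, 151.2]
ee_rot: [0.947, 0.32, 0.0, 0.0]
contact_force: [-0.7, 0.1, -1.0]
gripper_width: 0.73
grip_force: 38.9
```

Run:
```python
from fit import *
c,s=wsnap('w10'); print(s['t'],s['tool_pos'],s['contact_force'],s['grip_force'],s['gripper_width'])
f=fit(c,'large',x0=(657,-94,0)); print(f); v=f[0]; print(goto(s,v[0],v[1]))
```

```text
19.65 [ 610.58108254 -132.47737068  151.17723831] [-0.7313841   0.07635365 -0.96492036] 38.93690764904022 0.7297666082893745
(array([656.5, -96.2,   3.3]), np.float64(0.03))
(array([58.5, -1. , -0. ]), 'yaw', np.float64(37.37))
```

Emit:
{"fn": "arm_command", "kwargs": {
  "linear": [
    [0.029,-0.001,0],
    [0.03,-0.001,0],
    [0,0,0.04],
    [0,0,0.04],
    [0,0,0.02],
    [0,0,0.006],
    [0,0,0.004],
    [0,0,0.001],
    [0,0,0],
    [0,0,0]
  ],
  "delta_rot": [
    [0,0,0],
    [0,0,0],
    [0,0,0],
    [0,0,0],
    [0,0,0],
    [0,0,0],
    [0,0,0],
    [0,0,0],
    [0,0,0],
    [0,0,0]
  ],
  "gripper": [0.6,0.6,0.6,0.6,0.6,0.6,0.6,0.6,0.6,0.6]
}}

```text
t: 20.95
tool_pos: [655.6, -92.4, 40.8]
ee_rot: [0.947, 0.322, 0.0, 0.0]
contact_force: [-0.6, -0.7, -0.9]
gripper_width: 0.73
grip_force: 39.0
```

Emit:
{"fn": "arm_command", "kwargs": {
  "linear": [
    [0,0,0.001],
    [0,0,0]
  ],
  "delta_rot": [
    [0,0,0],
    [0,0,0]
  ],
  "gripper": [0.6,0.6]
}}

```text
t: 21.2
tool_pos: [655.4, -92.3, 39.3]
ee_rot: [0.947, 0.322, -0.0, -0.0]
contact_force: [-0.3, 0.6, -1.4]
gripper_width: 0.732
grip_force: 39.0
```

Emit:
{"fn": "arm_command", "kwargs": {
  "linear": [
    [0,0,0.001],
    [0,0,0],
    [0,0,0.001],
    [0,0,0]
  ],
  "delta_rot": [
    [0,0,0],
    [0,0,0],
    [0,0,0],
    [0,0,0]
  ],
  "gripper": [0.6,0.6,0.6,0.6]
}}

```text
t: 21.7
tool_pos: [655.5, -92.3, 38.1]
ee_rot: [0.947, 0.322, 0.0, 0.0]
contact_force: [-2.0, 0.4, 4.8]
gripper_width: 0.733
grip_force: 39.5
```

Emit:
{"fn": "arm_command", "kwargs": {
  "linear": [
    [0,0,0],
    [0,0,0],
    [0,0,-0.004],
    [0,0,-0.016],
    [0,0,-0.05],
    [0,0,-0.05],
    [-0.005,-0.046,0],
    [-0.005,-0.046,0],
    [-0.005,-0.046,0],
    [-0.005,-0.046,0]
  ],
  "delta_rot": [
    [0,0,0],
    [0,0,0],
    [0,0,0],
    [0,0,0],
    [0,0,0],
    [0,0,0],
    [0,0,0],
    [0,0,0],
    [0,0,0],
    [0,0,0]
  ],
  "gripper": [0.92,0.92,0.92,0.92,0.95,0.95,0.95,0.95,0.95,0.95]
}}

```text
t: 22.95
tool_pos: [526.5, 42.4, 158.6]
ee_rot: [0.947, 0.322, 0.001, 0.0]
contact_force: [1.4, -0.7, 0.2]
gripper_width: 0.946
grip_force: 0.0
```

Emit:
{"fn": "arm_command", "kwargs": {
  "linear": [
    [-0.006,-0.046,0],
    [-0.006,-0.046,0],
    [0,0,0],
    [0,0,0]
  ],
  "delta_rot": [
    [0,0,0],
    [0,0,0],
    [0,0,2.3],
    [0,0,0]
  ],
  "gripper": [0.95,0.95,0.95,0.95]
}}

```text
t: 23.45
tool_pos: [462.1, 107.3, 158.5]
ee_rot: [0.953, 0.303, 0.001, 0.0]
contact_force: [0.3, -0.2, 1.0]
gripper_width: 0.945
grip_force: 0.0
```

Run:
```python
from h import *
c,s=wsnap('w11'); print(s['t'],s['tool_pos'],R.from_quat(s['ee_rot']).as_matrix()[:2,0])
im=cv2.resize(c['img'][:,:,::-1][100:290,140:370],None,fx=3,fy=3,interpolation=cv2.INTER_CUBIC)
t=snap('scene','scene3'); u=proj(t,[(657,-94,45)])[0].astype(int)
im[:200,490:690]=cv2.resize(t['img'][u[1]-25:u[1]+25,u[0]-25:u[0]+25,::-1],(200,200),interpolation=cv2.INTER_CUBIC)
cv2.imwrite('pics/w11c.png',im)
```

```text
23.45 [462.08199416 107.28985651 158.46007884] [0.81626811 0.57767103]
```

View pics/w11c.png

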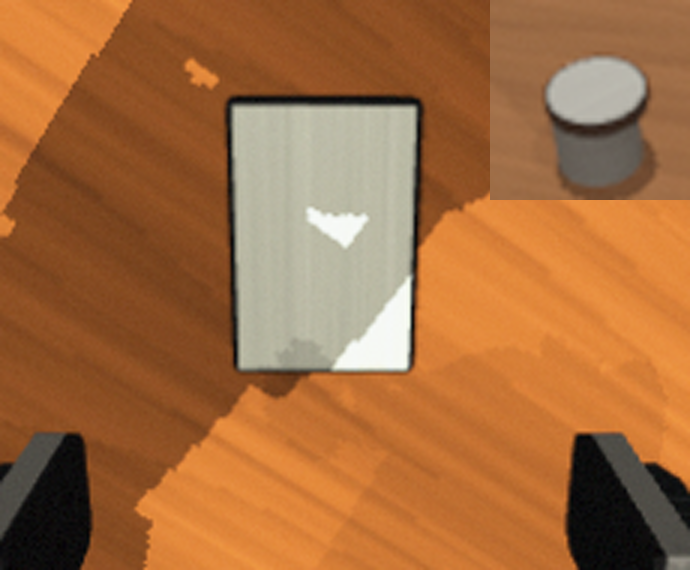

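The large lid sits flat on its pot (inset). The oblong lid is aligned with the jaws, centred at crop (325,237).

Emit:
{"fn": "arm_command", "kwargs": {
  "linear": [
    [0,-0.001,0.04],
    [0,0,0.05],
    [0,0,0.045],
    [0,0,0.014],
    [0,0,0.006],
    [0,0,0.003],
    [0,0,0.002],
    [0,0,0],
    [0,0,0]
  ],
  "delta_rot": [
    [0,0,0],
    [0,0,0],
    [0,0,0],
    [0,0,0],
    [0,0,0],
    [0,0,0],
    [0,0,0],
    [0,0,0],
    [0,0,0]
  ],
  "gripper": [0.95,0.95,0.95,0.95,0.95,0.95,0.95,0.95,0.95]
}}

```text
t: 24.68
tool_pos: [461.5, 107.9, -2.3]
ee_rot: [0.953, 0.303, 0.0, 0.0]
contact_force: [-0.2, 0.6, 0.0]
gripper_width: 0.949
grip_force: 0.0
```

Emit:
{"fn": "arm_command", "kwargs": {
  "linear": [
    [0,0,0],
    [0,0,0],
    [0,0,0],
    [0,0,0]
  ],
  "delta_rot": [
    [0,0,0],
    [0,0,0],
    [0,0,0],
    [0,0,0]
  ],
  "gripper": [0.6,0.6,0.6,0.6],
  "grip_force": 45
}}

```text
t: 25.18
tool_pos: [461.4, 107.8, -2.2]
ee_rot: [0.953, 0.303, 0.0, 0.0]
contact_force: [-0.9, 0.0, 5.7]
gripper_width: 0.736
grip_force: 48.5
```

Emit:
{"fn": "arm_command", "kwargs": {
  "linear": [
    [0,0,-0.003],
    [0,0,-0.01],
    [0,0,-0.045],
    [0,0,-0.05],
    [0,0,-0.045],
    [0.021,-0.04,0],
    [0.021,-0.04,0],
    [0.021,-0.04,0],
    [0.02,-0.04,0],
    [0,0,0]
  ],
  "delta_rot": [
    [0,0,0],
    [0,0,0],
    [0,0,8.2],
    [0,0,8.2],
    [0,0,8.2],
    [0,0,0],
    [0,0,0],
    [0,0,0],
    [0,0,0],
    [0,0,0]
  ],
  "gripper": [0.6,0.6,0.6,0.6,0.6,0.6,0.6,0.6,0.6,0.6]
}}

```text
t: 26.42
tool_pos: [513.2, 282.7, 150.4]
ee_rot: [0.996, 0.094, 0.0, -0.0]
contact_force: [-0.5, -1.0, -2.1]
gripper_width: 0.736
grip_force: 50.5
```

Emit:
{"fn": "arm_command", "kwargs": {
  "linear": [
    [0,0,0]
  ],
  "delta_rot": [
    [0,0,0]
  ],
  "gripper": [0.6]
}}

```text
t: 26.55
tool_pos: [512.9, 280.0, 150.4]
ee_rot: [0.996, 0.093, -0.0, 0.0]
contact_force: [-0.5, -0.3, -1.4]
gripper_width: 0.736
grip_force: 50.5
```

Run:
```python
from fit import *
c,s=wsnap('w12'); print(s['t'],s['tool_pos'],s['contact_force'],s['grip_force'],s['gripper_width'])
f=fit(c,'obl',x0=(611.7,298.5,11)); print(f); v=f[0]; print(goto(s,v[0],v[1]))
cv2.imwrite('pics/w12c.png',cv2.resize(c['img'][:,:,::-1],None,fx=1.5,fy=1.5))
```

```text
26.55 [512.93469972 280.04052659 150.43887394] [-0.49695568 -0.27123398 -1.36956779] 50.53788185119629 0.7358805923858265
(array([610.5, 294. ,  10.6]), np.float64(0.005))
(array([98.5,  4.3, -0.1]), 'yaw', np.float64(10.65))
```

View pics/w12c.png

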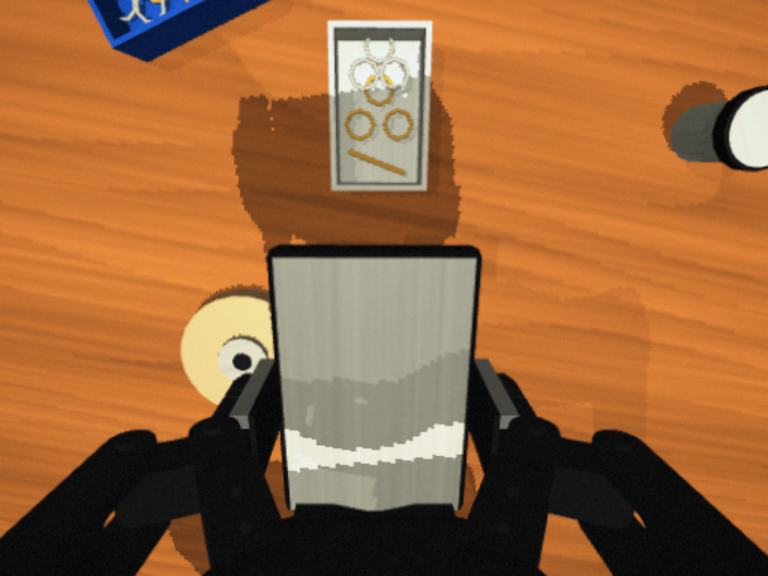

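The pot is at (380,105), aligned with the held lid (fit 0.005, yaw 10.6 against 10.65). The blue tray is clear at the upper left. Placing.

Emit:
{"fn": "arm_command", "kwargs": {
  "linear": [
    [0.033,0.001,0],
    [0.033,0.001,0],
    [0.032,0.001,0.02],
    [0,0,0.04],
    [0,0,0.038],
    [0,0,0.01],
    [0,0,0.006],
    [0,0,0.003],
    [0,0,0],
    [0,0,0]
  ],
  "delta_rot": [
    [0,0,0],
    [0,0,0],
    [0,0,0],
    [0,0,0],
    [0,0,0],
    [0,0,0],
    [0,0,0],
    [0,0,0],
    [0,0,0],
    [0,0,0]
  ],
  "gripper": [0.6,0.6,0.6,0.6,0.6,0.6,0.6,0.6,0.6,0.6]
}}

```text
t: 27.85
tool_pos: [610.5, 295.7, 34.1]
ee_rot: [0.996, 0.093, 0.001, -0.0]
contact_force: [0.8, 0.8, -1.3]
gripper_width: 0.737
grip_force: 50.5
```

Emit:
{"fn": "arm_command", "kwargs": {
  "linear": [
    [0,0,0.001],
    [0,0,0]
  ],
  "delta_rot": [
    [0,0,0],
    [0,0,0]
  ],
  "gripper": [0.6,0.6]
}}

```text
t: 28.1
tool_pos: [610.2, 295.6, 32.4]
ee_rot: [0.996, 0.093, 0.0, -0.0]
contact_force: [-0.6, 0.1, -1.0]
gripper_width: 0.735
grip_force: 50.5
```

Emit:
{"fn": "arm_command", "kwargs": {
  "linear": [
    [0,0,0.001],
    [0,0,0.001],
    [0,0,0]
  ],
  "delta_rot": [
    [0,0,0],
    [0,0,0],
    [0,0,0]
  ],
  "gripper": [0.6,0.6,0.6]
}}

```text
t: 28.48
tool_pos: [610.2, 295.6, 30.2]
ee_rot: [0.996, 0.093, -0.0, 0.0]
contact_force: [-0.5, -0.2, -1.2]
gripper_width: 0.738
grip_force: 50.5
```

Emit:
{"fn": "arm_command", "kwargs": {
  "linear": [
    [0,0,0.001],
    [0,0,0]
  ],
  "delta_rot": [
    [0,0,0],
    [0,0,0]
  ],
  "gripper": [0.6,0.6]
}}

```text
t: 28.72
tool_pos: [610.3, 295.6, 29.9]
ee_rot: [0.996, 0.093, 0.0, -0.0]
contact_force: [-2.1, -1.3, 3.3]
gripper_width: 0.733
grip_force: 51.1
```

Contact. Releasing, rising, and backing away for the final check.

Emit:
{"fn": "arm_command", "kwargs": {
  "linear": [
    [0,0,0],
    [0,0,0],
    [0,0,-0.004],
    [0,0,-0.016],
    [0,0,-0.05],
    [0,0,-0.05],
    [-0.04,0.01,-0.03],
    [-0.05,0.02,0],
    [-0.05,0.02,0],
    [0,0,0]
  ],
  "delta_rot": [
    [0,0,0],
    [0,0,0],
    [0,0,0],
    [0,0,0],
    [0,0,0],
    [0,0,0],
    [0,0,0],
    [0,0,0],
    [0,0,0],
    [0,0,0]
  ],
  "gripper": [0.92,0.92,0.92,0.92,0.95,0.95,0.95,0.95,0.95,0.95]
}}

```text
t: 29.98
tool_pos: [478.9, 219.4, 180.6]
ee_rot: [0.996, 0.092, -0.0, 0.0]
contact_force: [0.8, -0.6, 1.1]
gripper_width: 0.947
grip_force: 0.0
```

Run:
```python
from h import *
print(monitor.state()['t'])
t=snap('scene','scene4'); p=snap('top','top4'); o=[]
for c in (t,p):
    row=[]
    for P in [(640,95,45),(634,-281,50),(657,-94,48),(611,297,40)]:
        u=proj(c,[P],c['pose'])[0].astype(int)
        row.append(cv2.resize(c['img'][u[1]-25:u[1]+25,u[0]-25:u[0]+25,::-1],(200,200),interpolation=cv2.INTER_CUBIC))
    o.append(np.hstack(row))
cv2.imwrite('pics/fin.png',np.vstack(o))
```

```text
29.975
```

View pics/fin.png

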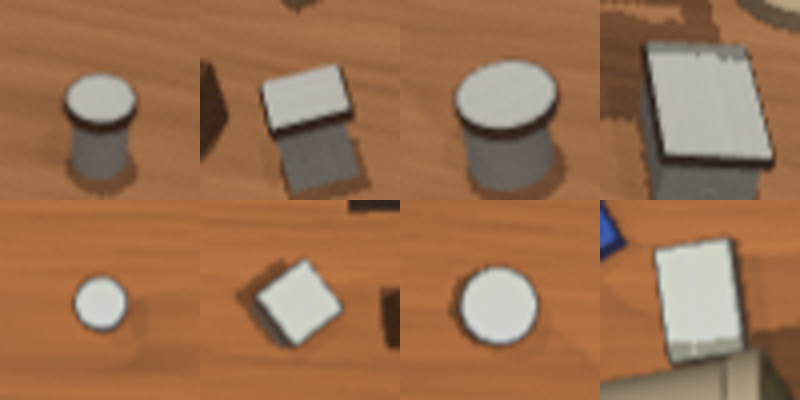

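All four lids lie flat, and the square and oblong ones line up with their pots. The grey strip on the oblong lid is the arm's shadow. Handing in.

```bash
python3 -c "
from workcell import ctrl; print(ctrl.sign_off())"
```

```text
the job is handed in; nothing more can be done
None
```

The job is handed in after about 30 s of the 99 s allowed: in the final pictures all four lids lie flat on their own pots, with the square and oblong lids lined up with theirs, and the wheel and ring clamp were not touched.

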